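# Set and load the sliding tool caddy

## Robot

A 6-joint arm with a two-finger parallel gripper is mounted at the origin on a cart in front of the work surface, level with it; the furniture and walls round the work are solid. World frame = base frame: x ahead of the robot, y to its left, z up, the work surface at z = 0. Lengths are in mm, angles in rad, forces in N, time in s.
With the tool pointing down it reaches from about 425 to 1125 mm from the base axis. Payload 14.9 kg.
Tool frame: the origin (TCP) lies at the very end of the fingers, on their centre line; the grasp point (between the pads) lies 19 mm behind it; z points along the fingers, y is the direction in which the jaws open and shut (so a half turn about z gives the same grasp; the last joint's range is limited). The gripper opens to 91 mm and grips with 3 to 60 N. Pads are 32 mm wide; open, the fingers measure 118 mm over their backs; the gripper's body (76 mm by 178 mm) begins 60 mm behind the grasp point.
Start: joints at [1.25, 0.379, 1.734, -0, 1.028, -0.033], TCP at [198.697, 671.221, 213.932] pointing down, gripper open.
Joint ranges: [-2.77, 2.77], [-0.74, 2.19], [0, 2.66], [-1.06, 4.2], [0.31, 2.87], [-3.08, 3.08]. Speed limits (rad/s): [1.89, 1.89, 2.39, 3.14, 3.14, 3.14].

## Interface

Orientations are given as [roll, pitch, yaw] about the fixed x, y, z axes, in that order (R = Rz(yaw) Ry(pitch) Rx(roll)).
In Python, from plant import monitor, camera, workorder, finder gives the robot as it stands.
- The arm moves only by the tool servo_tool, never from a script. Its argument "commands" is a list of rows, each a list of 3 entries, a list of its own where there are three numbers: the turn, a rotation vector about the world's x, y, z in degrees, then the shift along the world's x, y, z in cm, then the closure, from 0 (fully open) to 1 (shut). In form: [[[wx, wy, wz], [tx, ty, tz], fingers], ...]. A call has 1 to 20 rows; each row is the pose to reach, as a shift and turn from the pose commanded when the call began; what a row does not reach only later rows make up. A row lasts 1/12 s, in which the tool goes at most 41.7 mm and 7.16 degrees, less where a joint would pass 70% of its speed; a pose out of reach is approached as far as the arm can. A call with a gripper value outside its range is refused whole. The fingers move at their own pace and stop on an object; the grip force is fixed at half the most. Time passes only in rows, so rows that repeat a pose let the fingers close. It gives the time, the measured TCP pose, the force and the opening at its end, in the units of the state.
- monitor.read_state(): the state, without advancing time (a new reading comes with each control period).
- camera(name): name is "scene" or "top" or "wrist"; returns a dict with "img" (480x640x3 uint8, red, green, blue), "range_z" (480x640 float32, mm along the optical axis (not along the pixel's ray), 0 where there is no reading), "camera_matrix" (3x3 intrinsics, pixels), "R" (3x3) and "t" (3): a world point X has camera coordinates R X + t; the wrist camera has in their place "tool_from_camera" (4x4, takes a point from camera to tool coordinates, whose origin is the TCP and whose axes are the flange's). Camera axes: x right, y down, z forward; pixel columns grow to the right and rows downward; lengths in mm; the calibration is good to about 2 mm. A picture is of the moment at which its call begins: read the wrist's pose just before it.
- workorder.sign_off(): hands the job in, once; it reports no verdict.
Trained networks look in the newest picture that a camera, given by its name, has taken for a name from the list of things; names that differ only in an ending like _2 or _b are one class to them, and where a whole thing is asked for, a point or a joint stands for the part that bears it (a point fixed in the world has none). Each returns a list of dicts, best first, with "p" (0 to 1); they miss things now and then, are a little off and sometimes report something else, mostly with a low value. They report only what shows in the picture. A call takes as long as a camera call.
- finder.regions_of(camera, query): "mask" (480x640 bool, what is visible of it) and "position" ([column, row] in pixels, amid what is visible of it).
- finder.spot_point(camera, query): "position" ([column, row] in pixels: a listed point, or the origin of a listed thing).
The state is a dict: "clock": time; "joints": joint angles; "joint_vel": joint speeds; "tau": joint torques, N m; "tool_pos": TCP position; "ee_rot": TCP orientation; "ft_force": force on the tool from outside, world axes, zero at the start; "moment": the same for the moment, N m; "opening": opening from 0.0 (shut) to 1.0 (fully open).
Only numpy, scipy, OpenCV 4.12 (cv2) and the standard library are available. Lean on these libraries where they do the work, as an engineer would, in place of code of your own. Each camera call takes 0.05 s, during which the arm holds its last target. There are 200 camera calls.

## Task

Get the tool caddy ready for printing: loosen the clamp knob in front of it, slide the caddy along its rail to the left until it is right up against the left end block, and turn the knob fully tight again. Stand all the spatulas and cutters that lie on the table in the caddy's cells, handles up, and leave them there.

Things in the scene. Friction and masses are not known exactly. Their poses are not given: they have to be found in the camera images.
- rail: fixed slide rail on a plywood base board 100 x 410 x 12, a dark end block 48 high at each end. Origin: underside of the board, at its centre; y runs along the rail to its left end block, x across it away from the robot. It is set down a little differently each time (position, yaw up to 0.15 rad)
- caddy (a joint): travel of the tool-caddy carriage along the rail in m: 0 at the right end block, 0.150 against the left end block; starts at 0 to 0.05. Held by the clamp; when freed it slides with about 2 N; the tight clamp holds it against about 40 N and stays where it is left
- clamp_knob (a joint): turn of the clamp knob in rad: 0 = fully tight (stop), bar across the rail; grows anticlockwise seen from above, to the stop at 1.5, bar along the rail. The brake grips the rail below about 0.8 and is free above 1.0. Light to turn (under 0.3 N m), stays where it is left; gripping the bar is also a fair way to move the carriage
- knob_grip (a point): middle of the knob's black bar handle (64 long, 16 wide, 26 high, top about 115 over the table), on its vertical axis, in front of the caddy, 76 from the caddy's front wall. x runs along the bar; pinch across y from above. Moves with the carriage
- caddy_mid (a point): centre of the inner floor of the tool caddy: an open plywood box 58 (x) x 220 (y) x 94 high on the carriage, rim 90 above this point, about 136 over the table, walls and partitions 4. x runs across the rail away from the robot, y along the row of cells to the left. Moves with the carriage
- cell0 (a point): centre of the floor of the caddy's rightmost cell: 50 (x) x 50 (y) inside, 90 deep, open on top; a tool stood in it leans by up to 0.55 rad. Axes as the caddy's
- cell1 (a point): centre of the floor of the caddy's second from the right cell: 50 (x) x 50 (y) inside, 90 deep, open on top; a tool stood in it leans by up to 0.55 rad. Axes as the caddy's
- cell2 (a point): centre of the floor of the caddy's second from the left cell: 50 (x) x 50 (y) inside, 90 deep, open on top; a tool stood in it leans by up to 0.55 rad. Axes as the caddy's
- cell3 (a point): centre of the floor of the caddy's leftmost cell: 50 (x) x 50 (y) inside, 90 deep, open on top; a tool stood in it leans by up to 0.55 rad. Axes as the caddy's
- spatula_a: ink spatula: flat wooden handle 24 wide x 14 thick x 108 long and a thin steel blade 36 wide x 2 thick x 130 long, 238 overall, lying flat. Origin on the tabletop side (underside) at mid-length, 80 g, heaviest part the handle. +y runs along it to the handle end: handle from y=+11 to +119, blade from y=+13 to -119 at 5..7 above the underside; z up as it lies flat. May be absent
- spatula_a_tip (a point): blade end of spatula_a, on its centre line, 6 above the underside; axes as the tool's
- spatula_b: ink spatula: flat wooden handle 24 wide x 14 thick x 108 long and a thin steel blade 36 wide x 2 thick x 130 long, 238 overall, lying flat. Origin on the tabletop side (underside) at mid-length, 80 g, heaviest part the handle. +y runs along it to the handle end: handle from y=+11 to +119, blade from y=+13 to -119 at 5..7 above the underside; z up as it lies flat. May be absent
- spatula_b_tip (a point): blade end of spatula_b, on its centre line, 6 above the underside; axes as the tool's
- cutter_a: cutter (snap-off knife): straight grey body 22 wide x 14 thick, 175 long overall, lying flat, 60 g. Origin on its underside at mid-length. +y runs along it to the handle end: body from y=-63 to +87, small 10 wide blade from y=-58 to -88; a 4 high thumb slide on top from y=-18 to +2; z up as it lies flat. May be absent
- cutter_a_tip (a point): blade end of cutter_a, on its centre line, 6 above the underside; axes as the tool's
- cutter_b: cutter (snap-off knife): straight grey body 22 wide x 14 thick, 175 long overall, lying flat, 60 g. Origin on its underside at mid-length. +y runs along it to the handle end: body from y=-63 to +87, small 10 wide blade from y=-58 to -88; a 4 high thumb slide on top from y=-18 to +2; z up as it lies flat. May be absent
- cutter_b_tip (a point): blade end of cutter_b, on its centre line, 6 above the underside; axes as the tool's

How it is judged:
By the outcome, as a careful person would: the job done as asked, in the order asked, and still so for the second after the job is handed in, with the robot touching nothing.
Of spatula_a, spatula_b, cutter_a, cutter_b only 3 to 4 are there at a start; the rules pass over those that are not, and their reading is None.
At some moment in a run one of spatula_a, spatula_b, cutter_a, cutter_b may be knocked a few centimetres aside while the robot is not near it.
Once in a run the grip may slacken for a moment while it holds something.
It also fails if it takes over 210 s, if anything falls off the work surface, if the arm or the gripper's body presses on something with over 40 N, if the wrist force passes 120 N, or if a joint passes its speed limit or range.

## Working session

There is one attempt and no reset: what is moved stays moved. The work goes in short steps, Python scripts to look and compute and a tool call to move; the robot and the scene stay as the last step left them, time stands still between calls to the robot, and variables do not carry over. Pictures are saved under pics/ and viewed, about 12 in all and at most 16, crops included, and the job is handed in when it is done.

Besides the shell and the picture viewer there is one more tool, called in YAML: its name, and indented under it one key for each argument. servo_tool: Moves the arm, as the interface text tells. Its arguments: {"type":"object","properties":{"commands":{"type":"array","items":{"type":"array"}}},"required":["commands"]}

```bash
ls; mkdir -p pics
cat > h.py <<'E'
import numpy as np, cv2
from plant import monitor, camera, workorder, finder
from scipy.spatial.transform import Rotation as Ro
np.set_printoptions(precision=1,suppress=True)
def cam(name):
    s=monitor.read_state(); c=camera(name)
    if name=="wrist":
        T=np.eye(4); T[:3,:3]=Ro.from_euler('xyz',s['ee_rot']).as_matrix(); T[:3,3]=s['tool_pos']
        c['W']=T@c['tool_from_camera']
    else:
        W=np.eye(4); W[:3,:3]=c['R'].T; W[:3,3]=-c['R'].T@c['t']; c['W']=W
    return c
def ray(c,px):
    K=c['camera_matrix']; d=c['W'][:3,:3]@np.array([(px[0]-K[0,2])/K[0,0],(px[1]-K[1,2])/K[1,1],1.]); return c['W'][:3,3],d
def at_z(c,px,z):
    o,d=ray(c,px); return o+d*(z-o[2])/d[2]
def cloud(c,mask=None):
    r=c['range_z']; m=r>0
    if mask is not None: m=m&mask
    v,u=np.nonzero(m); z=r[v,u]; K=c['camera_matrix']
    P=np.stack([(u-K[0,2])/K[0,0]*z,(v-K[1,2])/K[1,1]*z,z],1)
    return P@c['W'][:3,:3].T+c['W'][:3,3]
def save(c,n): cv2.imwrite('pics/'+n+'.png',cv2.cvtColor(c['img'],cv2.COLOR_RGB2BGR))
E
python3 - <<'E'
from h import *
print(monitor.read_state())
for n in("scene","top"):
    c=cam(n); save(c,n+'0'); print(n,c['W'][:3,3],c['camera_matrix'][0])
    for q in("rail","caddy","clamp_knob","spatula_a","cutter_a"):
        for d in finder.regions_of(n,q)[:3]:
            P=cloud(c,d['mask']); print(q,round(d['p'],2),d['position'],d['mask'].sum(),np.median(P,0))
    for q in("rail","knob_grip","caddy_mid","cell0","cell3","spatula_a","spatula_a_tip","cutter_a","cutter_a_tip"):
        for d in finder.spot_point(n,q)[:3]: print('pt',q,round(d['p'],2),d['position'],at_z(c,d['position'],6))
E
```

```text
pics
{'clock': 0.0, 'joints': array([ 1.2,  0.4,  1.7, -0. ,  1. , -0. ]), 'joint_vel': array([-0., -0., -0., -0.,  0., -0.]), 'tau': array([  0. , -76.4, -43.4,   0.1,   0. ,  -0. ]), 'tool_pos': array([198.6, 670.8, 213.3]), 'ee_rot': array([-3.1, -0. ,  2.9]), 'ft_force': array([0.1, 0.1, 0.1]), 'moment': array([0., 0., 0.]), 'opening': 0.9983454856813669}
scene [423.4 868.4 516.9] [475.1   0.  312.7]
rail 0.76 [264.5, 253.5] 6457 [637.5 -94.9  42.7]
rail 0.41 [262.4, 240.3] 4065 [ 649.4 -162.4   66.4]
caddy 0.8 [261.9, 235.8] 4038 [ 649.6 -161.6   65.5]
caddy 0.74 [348.5, 246.6] 242 [ 435.3 -277.8   13.9]
clamp_knob 0.64 [295.9, 221.3] 320 [ 581.6 -203.7  103.1]
spatula_a 0.59 [355.1, 391.4] 1948 [410.5 274.4   8. ]
cutter_a 0.66 [288.7, 381.7] 987 [521.9 271.4  13.9]
cutter_a 0.63 [348.8, 245.6] 263 [ 436.5 -291.2   13.9]
pt rail 0.73 [264.1, 271.6] [ 636.  -121.9    6. ]
pt knob_grip 0.77 [291.3, 222.3] [ 622.2 -457.5    6. ]
pt cell0 0.91 [248.2, 247.0] [ 706.5 -256.3    6. ]
pt cell0 0.84 [250.1, 237.2] [ 717.  -322.7    6. ]
pt cell0 0.62 [246.2, 256.4] [ 697.7 -198.1    6. 
[... 1132 characters left out ...]
cell0 0.85 [324.3, 199.6] [ 674.8 -117.1    6. ]
pt cell0 0.72 [341.8, 194.6] [ 689.7 -169.3    6. ]
pt cell3 0.92 [380.8, 192.1] [ 696.7 -285.8    6. ]
pt cell3 0.85 [324.3, 199.6] [ 674.8 -117.1    6. ]
pt cell3 0.72 [341.8, 194.6] [ 689.7 -169.3    6. ]
pt spatula_a 0.78 [193.5, 291.0] [409.9 261.5   6. ]
pt spatula_a 0.33 [394.5, 284.9] [ 421.5 -318.8    6. ]
pt spatula_a 0.16 [379.7, 190.2] [ 702.5 -282.6    6. ]
pt spatula_a_tip 0.25 [397.6, 283.1] [ 426.6 -328.     6. ]
pt cutter_a 0.97 [202.8, 253.4] [517.9 237.2   6. ]
pt cutter_a 0.86 [395.1, 282.1] [ 429.5 -320.8    6. ]
pt cutter_a_tip 0.73 [231.1, 250.9] [524.5 155.6   6. ]
pt cutter_a_tip 0.51 [201.3, 248.7] [531.6 241.8   6. ]
```

Run:
```python
import cv2
a=cv2.imread('pics/top0.png');cv2.imwrite('pics/top0b.png',cv2.resize(a[130:380,120:520],None,fx=2,fy=2,interpolation=cv2.INTER_CUBIC))
```

```text
(no output)
```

View pics/top0b.png

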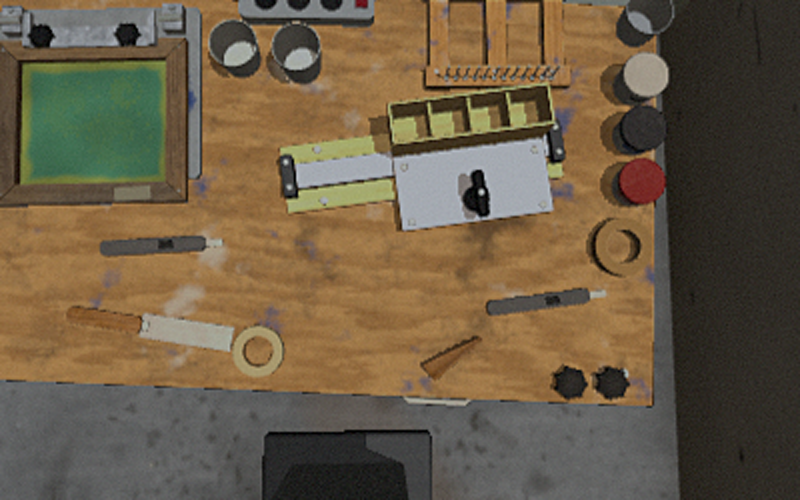

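View pics/scene0.png

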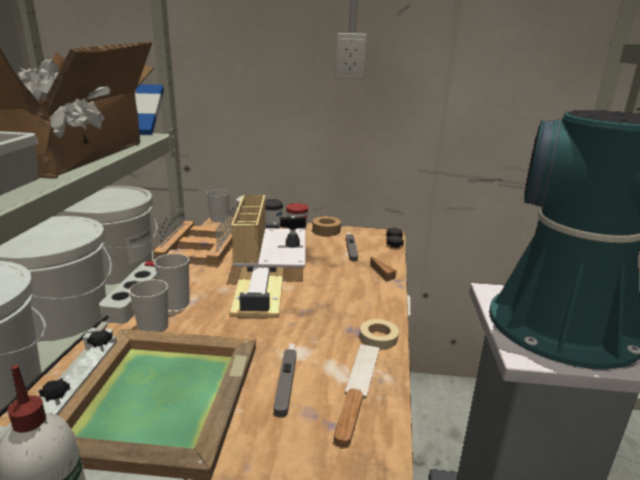

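Run:
```python
from h import *
c=cam("top"); P=cloud(c)
for n,(z0,z1) in dict(rim=(130,140),knob=(108,120)).items():
    m=(P[:,2]>z0)&(P[:,2]<z1)&(P[:,0]>500)&(P[:,0]<740)&(P[:,1]<0)&(P[:,1]>-360)
    Q=P[m]; 
    if n=='knob': 
        Q=Q[(Q[:,0]<625)&(abs(Q[:,1]+205)<60)]
    r=cv2.minAreaRect(Q[:,:2].astype(np.float32)); print(n,len(Q),r,Q.mean(0))
    u,s,v=np.linalg.svd(Q[:,:2]-Q[:,:2].mean(0),full_matrices=False); print(v[0],np.arctan2(v[0][1],v[0][0]))
for d in finder.regions_of("top","rail")[:1]:
    Q=cloud(c,d['mask']); 
    for z0,z1 in((35,41),(44,56)):
        q=Q[(Q[:,2]>z0)&(Q[:,2]<z1)]; print(z0,len(q),cv2.minAreaRect(q[:,:2].astype(np.float32)))
m=(P[:,2]>42)&(P[:,2]<54)&(P[:,0]>540)&(P[:,0]<700)&(P[:,1]<60)&(P[:,1]>-40); print('lblock',m.sum(),cv2.minAreaRect(P[m][:,:2].astype(np.float32)))
for q in("spatula_a","cutter_a"):
    for d in finder.regions_of("top",q)[:2]:
        Q=cloud(c,d['mask']); Q=Q[Q[:,2]<30]; print(q,d['p'],len(Q),cv2.minAreaRect(Q[:,:2].astype(np.float32)),np.median(Q,0))
s=monitor.read_state();print(s['tool_pos'],repr(s['ee_rot']*57.3),s['clock'])
```

```text
rim 368 ((683.9551391601562, -195.8201446533203), (59.586612701416016, 220.01809692382812), 7.248621940612793) [ 683.8 -197.1  135.1]
[-0.1  1. ] 1.6953909967910081
knob 133 ((579.3870849609375, -208.81265258789062), (63.65486526489258, 15.659302711486816), 7.9878740310668945) [ 579.8 -208.6  114.1]
[-1.  -0.1] -2.997442913588987
35 893 ((620.5960083007812, -137.5345001220703), (160.94920349121094, 394.6991882324219), 7.1276164054870605)
44 1422 ((621.91162109375, -136.83648681640625), (160.6890411376953, 406.10272216796875), 7.116768836975098)
lblock 85 ((616.1771240234375, 53.56660842895508), (60.69740676879883, 11.922069549560547), 0.5580637454986572)
spatula_a 0.68 782 ((404.08258056640625, 257.5636291503906), (230.44313049316406, 34.46834945678711), 81.01228332519531) [403.4 240.7   8.6]
cutter_a 0.76 404 ((435.6167907714844, -312.6544189453125), (23.418455123901367, 170.99172973632812), 6.853664398193359) [ 435.1 -307.5   14.1]
cutter_a 0.63 432 ((520.5191040039062, 243.71908569335938), (22.4069881439209, 171.92396545410156), 2.6517415046691895) [520.9 252.1  14.1]
[198.7 671.2 213.9] array([180. ,   0. , 163.5]) 1.7
```

servo_tool:
  commands:
    - [[0, 0, -80], [33, -40, 0], 0]
    - [[0, 0, -80], [33, -40, 0], 0]
    - [[0, 0, -80], [33, -40, 0], 0]
    - [[0, 0, -80], [33, -40, 0], 0]
    - [[0, 0, -80], [33, -40, 0], 0]
    - [[0, 0, -80], [33, -40, 0], 0]
    - [[0, 0, -80], [33, -40, 0], 0]
    - [[0, 0, -80], [33, -40, 0], 0]
    - [[0, 0, -80], [33, -40, 0], 0]
    - [[0, 0, -80], [33, -40, 0], 0]
    - [[0, 0, -80], [33, -40, 0], 0]
    - [[0, 0, -156.3], [38, -88, 0], 0]
    - [[0, 0, -156.3], [38, -88, 0], 0]
    - [[0, 0, -156.3], [38, -88, 0], 0]
    - [[0, 0, -156.3], [38, -88, 0], 0]
    - [[0, 0, -156.3], [38, -88, 0], 0]
    - [[0, 0, -156.3], [38, -88, 0], 0]
    - [[0, 0, -156.3], [38, -88, 0], 0]
    - [[0, 0, -156.3], [38, -88, 0], 0]
    - [[0, 0, -156.3], [38, -88, 0], 0]

```text
clock: 3.37
tool_pos: [552.5, -54.3, 214.3]
ee_rot: [3.141, -0.001, 0.348]
ft_force: [0.5, 1.3, 0.4]
opening: 0.998
```

servo_tool:
  commands:
    - [[0, 0, -12.7], [2.7, -15, 0], 0]
    - [[0, 0, -12.7], [2.7, -15, 0], 0]
    - [[0, 0, -12.7], [2.7, -15, 0], 0]
    - [[0, 0, -12.7], [2.7, -15, 0], 0]
    - [[0, 0, -12.7], [2.7, -15, 0], 0]
    - [[0, 0, -12.7], [2.7, -15, 0], 0]
    - [[0, 0, -12.7], [2.7, -15, 0], 0]

```text
clock: 3.95
tool_pos: [579.1, -201.8, 213.7]
ee_rot: [-3.141, 0.0, 0.132]
ft_force: [0.4, 0.0, -0.8]
opening: 1.001
```

Run:
```python
from h import *
c=cam("wrist"); save(c,'w1'); P=cloud(c)
m=(P[:,2]>106)&(P[:,2]<122)&(P[:,0]<640); print(m.sum(),cv2.minAreaRect(P[m][:,:2].astype(np.float32)), np.median(P[m][:,2]))
m=(P[:,2]>130)&(P[:,2]<142); print(m.sum(),cv2.minAreaRect(P[m][:,:2].astype(np.float32)) if m.any() else 0)
s=monitor.read_state();print(s['tool_pos'],s['ee_rot']*57.3,s['clock'],s['joints'])
```

```text
1321 ((583.7181396484375, -210.43698120117188), (62.426910400390625, 15.726120948791504), 7.644841194152832) 115.23854266115507
5945 ((686.9939575195312, -197.00025939941406), (58.30580139160156, 220.75938415527344), 7.170685291290283)
[ 579.2 -201.3  213.8] [-180.     0.     7.6] 4.0 [-0.4  0.2  1.9  0.   1.   1.1]
```

servo_tool:
  commands:
    - [[0, 0, -0.4], [0.3, -0.85, -4], 0]
    - [[0, 0, -0.4], [0.3, -0.85, -8], 0]
    - [[0, 0, -0.4], [0.3, -0.85, -12.2], 0]
    - [[0, 0, -0.4], [0.3, -0.85, -12.2], 0]
    - [[0, 0, -0.4], [0.3, -0.85, -12.2], 0]
    - [[0, 0, -0.4], [0.3, -0.85, -12.2], 1]
    - [[0, 0, -0.4], [0.3, -0.85, -12.2], 1]
    - [[0, 0, -0.4], [0.3, -0.85, -12.2], 1]
    - [[0, 0, -0.4], [0.3, -0.85, -12.2], 1]
    - [[0, 0, -0.4], [0.3, -0.85, -12.2], 1]
    - [[0, 0, -0.4], [0.3, -0.85, -12.2], 1]
    - [[0, 0, -0.4], [0.3, -0.85, -12.2], 1]
    - [[0, 0, -0.4], [0.3, -0.85, -12.2], 1]

```text
clock: 5.08
tool_pos: [582.4, -210.7, 92.0]
ee_rot: [3.142, -0.0, 0.125]
ft_force: [0.0, 0.1, -0.2]
opening: 0.445
```

servo_tool:
  commands:
    - [[0, 0, 0], [0, 0, 0], 1]
    - [[0, 0, 0], [0, 0, 0], 1]
    - [[0, 0, 0], [0, 0, 0], 1]
    - [[0, 0, 0], [0, 0, 0], 1]
    - [[0, 0, 0], [0, 0, 0], 1]
    - [[0, 0, 0], [0, 0, 0], 1]
    - [[0, 0, 0], [0, 0, 0], 1]

```text
clock: 5.67
tool_pos: [582.4, -210.9, 91.9]
ee_rot: [3.141, -0.0, 0.125]
ft_force: [-0.4, -6.0, -2.5]
opening: 0.266
```

servo_tool:
  commands:
    - [[0, 0, 6], [0, 0, 0], 1]
    - [[0, 0, 12], [0, 0, 0], 1]
    - [[0, 0, 18], [0, 0, 0], 1]
    - [[0, 0, 24], [0, 0, 0], 1]
    - [[0, 0, 30], [0, 0, 0], 1]
    - [[0, 0, 36], [0, 0, 0], 1]
    - [[0, 0, 42], [0, 0, 0], 1]
    - [[0, 0, 48], [0, 0, 0], 1]
    - [[0, 0, 54], [0, 0, 0], 1]
    - [[0, 0, 60], [0, 0, 0], 1]
    - [[0, 0, 66], [0, 0, 0], 1]
    - [[0, 0, 72], [0, 0, 0], 1]
    - [[0, 0, 78], [0, 0, 0], 1]
    - [[0, 0, 82], [0, 0, 0], 1]
    - [[0, 0, 82], [0, 0, 0], 1]
    - [[0, 0, 82], [0, 0, 0], 1]

```text
clock: 7.0
tool_pos: [581.8, -210.3, 91.8]
ee_rot: [-3.14, -0.001, 1.554]
ft_force: [-5.6, -0.2, 3.5]
opening: 0.268
```

servo_tool:
  commands:
    - [[0, 0, 0], [-0.12, 1, 0], 1]
    - [[0, 0, 0], [-0.25, 2, 0], 1]
    - [[0, 0, 0], [-0.38, 3, 0], 1]
    - [[0, 0, 0], [-0.5, 4, 0], 1]
    - [[0, 0, 0], [-0.63, 5, 0], 1]
    - [[0, 0, 0], [-0.75, 6, 0], 1]
    - [[0, 0, 0], [-0.88, 7, 0], 1]
    - [[0, 0, 0], [-1, 8, 0], 1]
    - [[0, 0, 0], [-1.13, 9, 0], 1]
    - [[0, 0, 0], [-1.25, 10, 0], 1]
    - [[0, 0, 0], [-1.38, 11, 0], 1]
    - [[0, 0, 0], [-1.5, 12, 0], 1]
    - [[0, 0, 0], [-1.63, 13, 0], 1]
    - [[0, 0, 0], [-1.63, 13, 0], 1]
    - [[0, 0, 0], [-1.63, 13, 0], 1]

```text
clock: 8.25
tool_pos: [565.1, -79.8, 91.8]
ee_rot: [-3.139, -0.001, 1.554]
ft_force: [-6.3, 0.7, 5.2]
opening: 0.263
```

Run:
```python
from h import *
c=cam("top"); save(c,'top1'); P=cloud(c); a=c['img'][130:380,120:520]
cv2.imwrite('pics/top1b.png',cv2.cvtColor(cv2.resize(a,None,fx=2,fy=2,interpolation=cv2.INTER_CUBIC),cv2.COLOR_RGB2BGR))
m=(P[:,2]>42)&(P[:,2]<54)&(P[:,0]>540)&(P[:,0]<700)&(P[:,1]<80)&(P[:,1]>45); print('lblock',m.sum(),cv2.minAreaRect(P[m][:,:2].astype(np.float32)))
m=(P[:,2]>130)&(P[:,2]<140)&(P[:,0]>640)&(P[:,0]<740)&(P[:,1]<100)&(P[:,1]>-360); print(cv2.minAreaRect(P[m][:,:2].astype(np.float32)))
```

```text
lblock 131 ((616.2692260742188, 58.13274383544922), (59.38565444946289, 17.73537826538086), 8.394365310668945)
((667.1893310546875, -65.21258544921875), (59.423038482666016, 219.5696563720703), 7.131849765777588)
```

View pics/top1b.png

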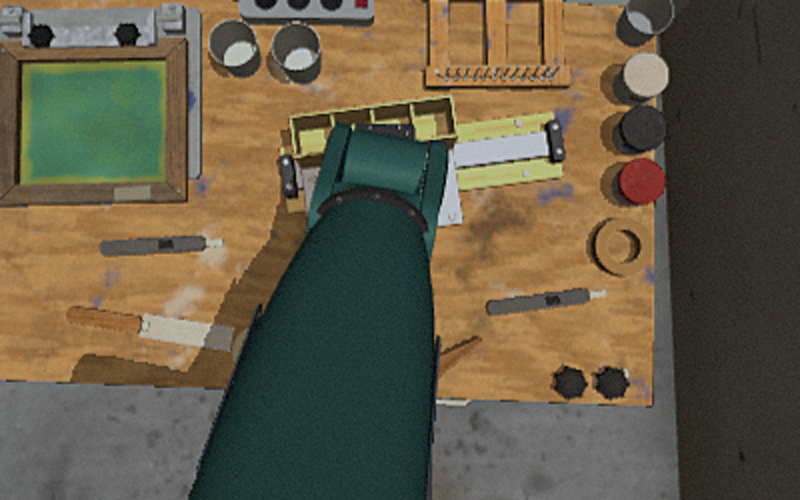

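servo_tool:
  commands:
    - [[0, 0, 0], [-0.05, 0.4, 0], 1]
    - [[0, 0, 0], [-0.1, 0.8, 0], 1]
    - [[0, 0, 0], [-0.12, 1, 0], 1]
    - [[0, 0, 0], [-0.12, 1, 0], 1]

```text
clock: 8.63
tool_pos: [563.9, -70.2, 91.8]
ee_rot: [-3.139, -0.0, 1.554]
ft_force: [-7.0, 0.1, 5.5]
opening: 0.265
```

servo_tool:
  commands:
    - [[0, 0, 0], [-0.04, 0.3, 0], 1]
    - [[0, 0, 0], [-0.08, 0.6, 0], 1]
    - [[0, 0, 0], [-0.08, 0.6, 0], 1]

```text
clock: 8.88
tool_pos: [563.9, -67.1, 91.9]
ee_rot: [-3.141, 0.004, 1.555]
ft_force: [-4.8, -33.7, -1.7]
opening: 0.267
```

servo_tool:
  commands:
    - [[0, 0, 0], [0.02, -0.2, 0], 1]
    - [[0, 0, -6], [0.02, -0.2, 0], 1]
    - [[0, 0, -12], [0.02, -0.2, 0], 1]
    - [[0, 0, -18], [0.02, -0.2, 0], 1]
    - [[0, 0, -24], [0.02, -0.2, 0], 1]
    - [[0, 0, -30], [0.02, -0.2, 0], 1]
    - [[0, 0, -36], [0.02, -0.2, 0], 1]
    - [[0, 0, -42], [0.02, -0.2, 0], 1]
    - [[0, 0, -48], [0.02, -0.2, 0], 1]
    - [[0, 0, -54], [0.02, -0.2, 0], 1]
    - [[0, 0, -60], [0.02, -0.2, 0], 1]
    - [[0, 0, -66], [0.02, -0.2, 0], 1]
    - [[0, 0, -72], [0.02, -0.2, 0], 1]
    - [[0, 0, -78], [0.02, -0.2, 0], 1]
    - [[0, 0, -82], [0.02, -0.2, 0], 1]
    - [[0, 0, -84], [0.02, -0.2, 0], 1]
    - [[0, 0, -86], [0.02, -0.2, 0], 1]
    - [[0, 0, -86], [0.02, -0.2, 0], 1]

```text
clock: 10.38
tool_pos: [567.1, -69.9, 92.4]
ee_rot: [3.136, -0.006, 0.052]
ft_force: [13.6, -37.5, -17.2]
opening: 0.266
```

servo_tool:
  commands:
    - [[0, 0, 4], [0, 0, 0], 1]
    - [[0, 0, 4], [0, 0, 0], 0]
    - [[0, 0, 4], [0, 0, 0], 0]
    - [[0, 0, 4], [0, 0, 0], 0]
    - [[0, 0, 4], [0, 0, 0], 0]
    - [[0, 0, 4], [0, 0, 0], 0]
    - [[0, 0, 4], [0, 0, 0], 0]
    - [[0, 0, 4], [0, 0, 0], 0]
    - [[0, 0, 4], [0, 0, 4], 0]
    - [[0, 0, 4], [0, 0, 8], 0]
    - [[0, 0, 4], [0, 0, 12.2], 0]
    - [[0, 0, 4], [0, 0, 12.2], 0]
    - [[0, 0, 4], [0, 0, 12.2], 0]

```text
clock: 11.47
tool_pos: [565.7, -66.7, 216.6]
ee_rot: [3.14, -0.005, 0.125]
ft_force: [0.1, 0.1, -0.1]
opening: 1.001
```

Run:
```python
from h import *
s=monitor.read_state();print(s['tool_pos'],s['ee_rot']*57.3,s['clock'],s['joints'])
c=cam("wrist"); save(c,'w2'); P=cloud(c)
m=(P[:,2]>106)&(P[:,2]<122)&(P[:,0]<625); print(m.sum(),cv2.minAreaRect(P[m][:,:2].astype(np.float32)), np.median(P[m][:,2]))
m=(P[:,2]>130)&(P[:,2]<142); r=cv2.minAreaRect(P[m][:,:2].astype(np.float32)); print(m.sum(),r)
a=np.radians(7.2); ex=np.array([np.cos(a),np.sin(a)]); ey=np.array([-np.sin(a),np.cos(a)])
for k in range(4): print('cell',k,np.array(r[0])+ey*(-81+54*k))
# gap to block in rail coords
for z0,z1 in((36,43),(44,52)):
    m=(P[:,2]>z0)&(P[:,2]<z1); q=P[m][:,:2]; 
    if m.sum(): print(z0,m.sum(),np.percentile(q@ey,[0,1,50,99,100]))
```

```text
[565.7 -66.7 216.6] [179.9  -0.3   7.2] 11.4667 [-0.2  0.2  2.   0.   1.   1.3]
1276 ((565.4425659179688, -70.02059936523438), (62.82632827758789, 15.985915184020996), 9.548834800720215) 115.17576032073163
5700 ((669.1627197265625, -56.82281494140625), (58.30061340332031, 220.63279724121094), 7.338153839111328)
cell 0 [ 679.3 -137.2]
cell 1 [672.5 -83.6]
cell 2 [665.8 -30. ]
cell 3 [659.   23.5]
36 12153 [-420.4 -401.2 -130.8  138.9  185. ]
44 17972 [-419.9 -414.4 -108.   174.9  184.9]
```

View pics/w2.png

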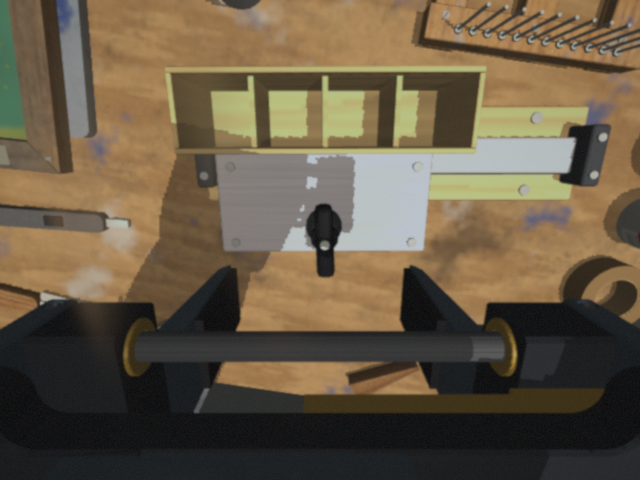

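servo_tool:
  commands:
    - [[0, 0, 2], [0, -0.33, -4], 0]
    - [[0, 0, 2], [0, -0.33, -8], 0]
    - [[0, 0, 2], [0, -0.33, -12.4], 0]
    - [[0, 0, 2], [0, -0.33, -12.4], 0.5]
    - [[0, 0, 2], [0, -0.33, -12.4], 1]
    - [[0, 0, 2], [0, -0.33, -12.4], 1]
    - [[0, 0, 2], [0, -0.33, -12.4], 1]
    - [[0, 0, 2], [0, -0.33, -12.4], 1]
    - [[0, 0, 2], [0, -0.33, -12.4], 1]
    - [[0, 0, 2], [0, -0.33, -12.4], 1]
    - [[0, 0, 2], [0, -0.33, -12.4], 1]
    - [[0, 0, 2], [0, -0.33, -12.4], 1]
    - [[0, 0, 2], [0, -0.33, -12.4], 1]
    - [[0, 0, 2], [0, -0.33, -12.4], 1]
    - [[0, 0, 2], [0, -0.33, -12.4], 1]
    - [[0, 0, -1], [0, -0.33, -12.4], 1]
    - [[0, 0, -4], [0, -0.33, -12.4], 1]
    - [[0, 0, -7], [0, -0.33, -12.4], 1]
    - [[0, 0, -8], [0, -0.33, -12.4], 1]
    - [[0, 0, -8], [0, -0.33, -12.4], 1]

```text
clock: 13.18
tool_pos: [565.6, -70.9, 90.3]
ee_rot: [3.14, -0.003, -0.015]
ft_force: [5.6, -8.8, -4.1]
opening: 0.268
```

servo_tool:
  commands:
    - [[0, 0, 0], [0, 0, 0], 0]
    - [[0, 0, 0], [0, 0, 0], 0]
    - [[0, 0, 0], [0, 0, 0], 0]
    - [[0, 0, 0], [0, 0, 0], 0]
    - [[0, 0, 0], [0, 0, 0], 0]
    - [[0, 0, 0], [0, 0, 0], 0]
    - [[0, 0, 0], [0, 0, 0], 0]
    - [[0, 0, 0], [0, 0, 4], 0]
    - [[0, 0, 0], [0, 0, 8], 0]
    - [[0, 0, 8], [0, 0, 12.4], 0]
    - [[0, 0, 8], [0, 0, 12.4], 0]
    - [[0, 0, 8], [0, 0, 12.4], 0]

```text
clock: 14.18
tool_pos: [565.8, -70.2, 216.8]
ee_rot: [3.14, -0.005, 0.126]
ft_force: [-0.2, -0.2, -1.8]
opening: 1.002
```

Run:
```python
from h import *
s=monitor.read_state();print(s['tool_pos'],s['ee_rot']*57.3,s['clock'],s['joints'])
c=cam("wrist"); save(c,'w3'); P=cloud(c)
m=(P[:,2]>106)&(P[:,2]<122)&(P[:,0]<625); print(m.sum(),cv2.minAreaRect(P[m][:,:2].astype(np.float32)), np.median(P[m][:,2]))
m=(P[:,2]>130)&(P[:,2]<142); r=cv2.minAreaRect(P[m][:,:2].astype(np.float32)); print(m.sum(),r)
```

```text
[565.8 -70.2 216.8] [179.9  -0.3   7.2] 14.1833 [-0.2  0.2  2.   0.   1.   1.3]
1297 ((565.8164672851562, -69.86618041992188), (62.42753982543945, 15.896742820739746), 7.63787317276001) 115.22307830619707
5687 ((668.9899291992188, -57.0902099609375), (57.85514831542969, 220.802490234375), 7.157647132873535)
```

servo_tool:
  commands:
    - [[0, 0, 85.5], [-4.7, 27, 3.3], 0]
    - [[0, 0, 85.5], [-4.7, 27, 3.3], 0]
    - [[0, 0, 85.5], [-4.7, 27, 3.3], 0]
    - [[0, 0, 85.5], [-4.7, 27, 3.3], 0]
    - [[0, 0, 85.5], [-4.7, 27, 3.3], 0]
    - [[0, 0, 85.5], [-4.7, 27, 3.3], 0]
    - [[0, 0, 85.5], [-4.7, 27, 3.3], 0]
    - [[0, 0, 85.5], [-4.7, 27, 3.3], 0]
    - [[0, 0, 85.5], [-4.7, 27, 3.3], 0]
    - [[0, 0, 85.5], [-4.7, 27, 3.3], 0]
    - [[0, 0, 85.5], [-4.7, 27, 3.3], 0]
    - [[0, 0, 85.5], [-4.7, 27, 3.3], 0]
    - [[0, 0, 85.5], [-4.7, 27, 3.3], 0]
    - [[0, 0, 85.5], [-4.7, 27, 3.3], 0]

```text
clock: 15.4
tool_pos: [516.7, 199.8, 245.5]
ee_rot: [-3.139, 0.001, 1.613]
ft_force: [-0.1, -0.7, -0.4]
opening: 0.997
```

```bash
cat >> h.py <<'E'
def look(n,qs=("spatula_a","cutter_a")):
    c=cam(n)
    for q in qs:
        for d in finder.regions_of(n,q)[:3]:
            Q=cloud(c,d['mask']); Q=Q[Q[:,2]<30]
            if len(Q)<20 or d['p']<.3: continue
            r=cv2.minAreaRect(Q[:,:2].astype(np.float32)); a=r[2] if r[1][0]>r[1][1] else r[2]+90
            print(q,round(d['p'],2),len(Q),'ctr',np.array(r[0]),'size',np.array(r[1]),'ang',round(a,1),d['position'])
        for qq in (q,q+'_tip'):
            for d in finder.spot_point(n,qq)[:2]: print('  pt',qq,round(d['p'],2),at_z(c,d['position'],6))
    return c
E
python3 - <<'E'
from h import *
s=monitor.read_state();print(s['tool_pos'],s['ee_rot']*57.3,s['clock'],repr(s['joints'].tolist()))
c=look("wrist"); save(c,'w4')
E
```

```text
[516.7 199.8 245.5] [-179.9    0.    92.4] 15.4 [0.3269621848211632, 0.11114129030837519, 2.0101723083916108, 3.44376325370003e-06, 1.0224960469840785, 0.28482731450222193]
  pt spatula_a 0.59 [410.3 251.7   6. ]
cutter_a 0.65 2584 ctr [524.  242.3] size [ 24.3 175.1] ang 93.7 [325.5, 163.9]
  pt cutter_a 0.97 [522.5 243.6   6. ]
  pt cutter_a_tip 0.9 [530.6 153.6   6. ]
```

View pics/w4.png

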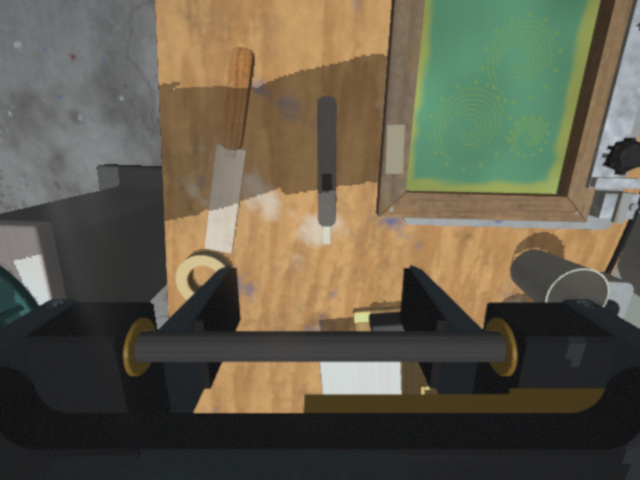

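servo_tool:
  commands:
    - [[0, 0, 1.1], [0.25, 4, -4], 0.4]
    - [[0, 0, 1.1], [0.25, 8, -8], 0.4]
    - [[0, 0, 1.1], [0.25, 10, -12], 0.4]
    - [[0, 0, 1.1], [0.25, 10, -16], 0.4]
    - [[0, 0, 1.1], [0.25, 10, -20], 0.4]
    - [[0, 0, 1.1], [0.25, 10, -22], 0.4]
    - [[0, 0, 1.1], [0.25, 10, -23], 0.4]
    - [[0, 0, 1.1], [0.25, 10, -23.8], 0.4]
    - [[0, 0, 1.1], [0.25, 10, -23.8], 0.4]
    - [[0, 0, 1.1], [0.25, 10, -23.8], 0.4]

```text
clock: 16.58
tool_pos: [520.9, 300.3, 10.6]
ee_rot: [3.14, -0.001, 1.636]
ft_force: [0.4, 0.5, 1.0]
opening: 0.599
```

servo_tool:
  commands:
    - [[0, 0, 0], [-0.1, 0, -0.3], 0.4]
    - [[0, 0, 0], [-0.1, 0, -0.65], 0.4]
    - [[0, 0, 0], [-0.1, 0, -0.65], 1]
    - [[0, 0, 0], [-0.1, 0, -0.65], 1]
    - [[0, 0, 0], [-0.1, 0, -0.65], 1]
    - [[0, 0, 0], [-0.1, 0, -0.65], 1]
    - [[0, 0, 0], [-0.1, 0, -0.65], 1]
    - [[0, 0, 0], [-0.1, 0, -0.65], 1]
    - [[0, 0, 0], [-0.1, 0, -0.65], 1]
    - [[0, 0, 0], [-0.1, 0, -0.65], 1]

```text
clock: 17.42
tool_pos: [518.9, 300.1, 2.5]
ee_rot: [3.142, -0.0, 1.637]
ft_force: [-0.5, -0.7, 3.9]
opening: 0.242
```

servo_tool:
  commands:
    - [[0, 0, 0], [0, 0, 2], 1]
    - [[0, 0, 0], [0, 0, 5], 1]
    - [[0, 0, 0], [0, 0, 9], 1]
    - [[0, 0, 0], [0, 0, 13], 1]
    - [[0, 0, 0], [0, 0, 17], 1]
    - [[0, 0, 0], [0, 0, 21], 1]
    - [[0, 0, 0], [0, 0, 25], 1]
    - [[5, 0, 0], [0, 0, 25], 1]
    - [[10, 0, 0], [0, 0, 25], 1]
    - [[10, 0, 0], [0, 0, 25], 1]

```text
clock: 18.25
tool_pos: [518.6, 299.1, 252.8]
ee_rot: [3.129, -0.178, 1.637]
ft_force: [0.1, -0.9, -1.6]
opening: 0.238
```

Run:
```python
from h import *
s=monitor.read_state();print(s['tool_pos'],s['ee_rot']*57.3,s['clock'],s['joints'].round(3).tolist(),s['ft_force'],s['opening'])
```

```text
[518.6 299.1 252.8] [179.3 -10.2  93.8] 18.25 [0.411, 0.144, 1.967, 0.199, 0.967, 0.238] [ 0.1 -0.9 -1.6] 0.23768371846503064
```

```bash
cat >> h.py <<'E'
A=np.radians(7.2); EX=np.array([np.cos(A),np.sin(A),0]); EY=np.array([-np.sin(A),np.cos(A),0]); Z=np.array([0,0,1.])
CAD=np.array([667.5,-56.5,46.])
def cell(k): return CAD+EY*(-81+54*k)
def standR(lean):
    l=np.radians(lean); zt=EY*np.cos(l)-Z*np.sin(l); return np.stack([np.cross(EX,zt),EX,zt],1)
def delta(R,p=None,s=None):
    s=s or monitor.read_state(); R0=Ro.from_euler('xyz',s['ee_rot'])
    rv=np.degrees((Ro.from_matrix(R)*R0.inv()).as_rotvec()); print('turn',rv,'n',np.linalg.norm(rv)/7.16)
    if p is not None: print('shift cm',(np.array(p)-s['tool_pos'])/10)
def place(k,tipdist,lean,gap=8,ax=4.5):
    R=standR(lean); l=np.radians(lean); Az=46+gap+tipdist*np.cos(l)
    a=cell(k)+EY*np.tan(l)*(Az-91); a[2]=Az
    return R,a+ax*R[:,2]
E
python3 - <<'E'
from h import *
R,p=place(3,146,10); print(p); delta(R,p)
E
```

```text
[654.4  46.9 197. ]
turn [69.4  7.2  3.5] n 9.760423814773594
shift cm [ 13.6 -25.2  -5.6]
```

servo_tool:
  commands:
    - [[14, 1.4, 0.7], [0, 0, 2], 1]
    - [[20, 2.1, 1], [0, 0, 4], 1]
    - [[27, 2.8, 1.4], [0, 0, 6], 1]
    - [[34, 3.5, 1.7], [0, 0, 6], 1]
    - [[41, 4.3, 2.1], [0, 0, 6], 1]
    - [[48, 5, 2.4], [0, 0, 6], 1]
    - [[55, 5.7, 2.8], [0, 0, 6], 1]
    - [[62, 6.4, 3.1], [0, 0, 6], 1]
    - [[69.4, 7.2, 3.5], [0, 0, 6], 1]
    - [[69.4, 7.2, 3.5], [0, 0, 6], 1]
    - [[69.4, 7.2, 3.5], [0, 0, 6], 1]
    - [[69.4, 7.2, 3.5], [0, 0, 6], 1]

```text
clock: 19.25
tool_pos: [518.3, 300.1, 310.6]
ee_rot: [-3.116, -1.388, 1.674]
ft_force: [0.6, 0.3, -1.1]
opening: 0.239
```

Run:
```python
from h import *
s=monitor.read_state();print(s['tool_pos'],s['ee_rot']*57.3,s['clock'],s['joints'].round(3).tolist(),s['ft_force'],s['opening'])
R,p=place(3,146,10); print(p); delta(R,p)
c=cam("scene");save(c,'s2')
```

```text
[518.3 300.1 310.6] [-178.5  -79.5   95.9] 19.25 [0.027, 0.337, 2.077, 1.373, 1.502, -0.841] [ 0.6  0.3 -1.1] 0.2387033523105394
[654.4  46.9 197. ]
turn [ 0.5 -0.2 -0.1] n 0.0781382485265333
shift cm [ 13.6 -25.3 -11.4]
```

View pics/s2.png

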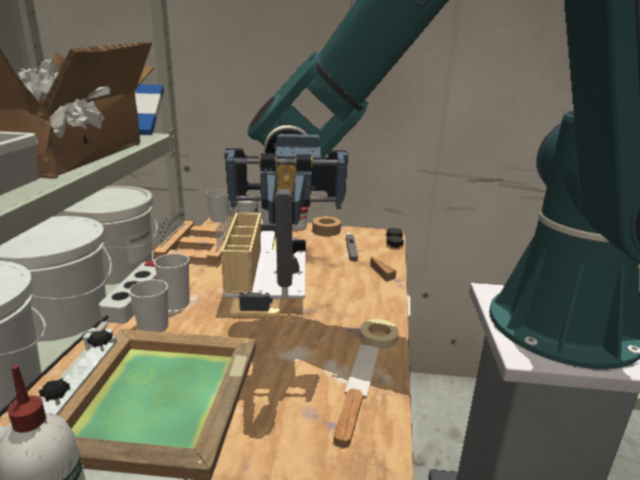

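servo_tool:
  commands:
    - [[0, 0, 0], [1.8, -3.4, 0], 1]
    - [[0, 0, 0], [3.6, -6.7, 0], 1]
    - [[0, 0, 0], [5.4, -10, 0], 1]
    - [[0, 0, 0], [7.2, -13.4, 0], 1]
    - [[0, 0, 0], [9, -16.8, 0], 1]
    - [[0, 0, 0], [10.8, -20, 0], 1]
    - [[0, 0, 0], [12.6, -23.4, 0], 1]
    - [[0, 0, 0], [13.6, -25.3, 0], 1]
    - [[0, 0, 0], [13.6, -25.3, 0], 1]
    - [[0, 0, 0], [13.6, -25.3, 0], 1]

```text
clock: 20.13
tool_pos: [655.5, 46.7, 313.3]
ee_rot: [3.136, -1.388, 1.703]
ft_force: [-1.5, 0.4, -0.1]
opening: 0.242
```

Run:
```python
from h import *
s=monitor.read_state();print(s['tool_pos'],s['clock'],s['joints'].round(3).tolist(),s['ft_force'],s['opening'])
R,p=place(3,146,10); print(p); delta(R,p)
c=cam("scene");save(c,'s3')
d=finder.regions_of("scene","cutter_a")[0]; Q=cloud(c,d['mask']); print(d['p'],d['position'],len(Q))
for z in range(150,330,20):
    m=abs(Q[:,2]-z)<8
    if m.sum(): q=np.median(Q[m],0); print(z,m.sum(),q,(q-cell(3))@EX,(q-cell(3))@EY)
cv2.imwrite('pics/s3b.png',cv2.resize(cv2.cvtColor(c['img'],cv2.COLOR_RGB2BGR)[130:330,180:380],None,fx=3,fy=3))
```

```text
[655.5  46.7 313.3] 20.1333 [-0.335, 0.554, 1.726, 1.122, 1.787, -0.802] [-1.5  0.4 -0.1] 0.2416250073051322
[654.4  46.9 197. ]
turn [ 0.5  0.1 -0. ] n 0.07056376654382299
shift cm [ -0.1   0.  -11.6]
0.97 [233.5, 179.7] 988
170 16 [660.5  17.1 174.1] 2.3009434113639236 -7.072113687287685
190 32 [659.7  19.6 189.3] 1.7691669990995578 -4.539456573774411
210 90 [657.3  30.3 210.2] 0.799749018959004 6.377096880215651
230 93 [657.1  33.9 230.2] 1.047764885560534 9.956983262859097
250 97 [656.4  37.3 250. ] 0.7920508461726357 13.437199654717872
270 106 [656.   41.4 270.1] 0.8593040230087885 17.594684739695268
290 104 [656.1  45.2 290.2] 1.479327172833359 21.284799901462627
310 101 [656.   48.9 310.6] 1.7684199888031846 25.024514885681544
```

View pics/s3b.png

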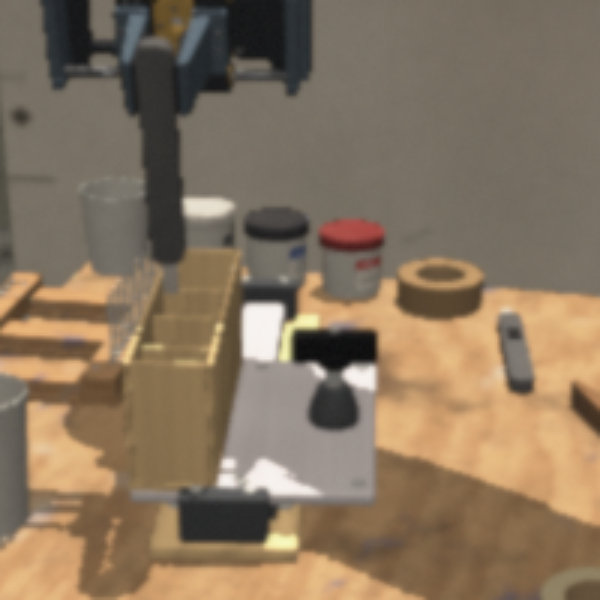

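servo_tool:
  commands:
    - [[0, 0, 0], [-0.1, 0, -2], 1]
    - [[0, 0, 0], [-0.1, 0, -4], 1]
    - [[0, 0, 0], [-0.1, 0, -6], 1]
    - [[0, 0, 0], [-0.1, 0, -8], 1]
    - [[0, 0, 0], [-0.1, 0, -10], 1]
    - [[0, 0, 0], [-0.1, 0, -11], 1]
    - [[0, 0, 0], [-0.1, 0, -11.6], 1]
    - [[0, 0, 0], [-0.1, 0, -11.6], 1]

```text
clock: 20.9
tool_pos: [653.4, 47.8, 196.0]
ee_rot: [-3.138, -1.392, 1.695]
ft_force: [-0.3, 0.4, -0.1]
opening: 0.237
```

servo_tool:
  commands:
    - [[0, 0, 0], [0, 0, 0], 0.7]
    - [[0, 0, 0], [0, 0, 0], 0.5]
    - [[0, 0, 0], [0, 0, 0], 0.3]
    - [[0, 0, 0], [0, 0, 0], 0.3]
    - [[0, 0, 0], [0, 0, 0], 0.3]
    - [[0, 0, 0], [0, 0, 0], 0.3]
    - [[0, 0, 0], [0.2, -1.5, 0.3], 0.3]
    - [[0, 0, 0], [0.5, -4, 0.7], 0.3]
    - [[0, 0, 0], [0.9, -7, 1.3], 0.3]
    - [[0, 0, 0], [1.2, -9.8, 1.7], 0.3]
    - [[0, 0, 0], [1.2, -9.8, 6], 0.3]
    - [[0, 0, 0], [1.2, -9.8, 10], 0.3]
    - [[0, 0, 0], [1.2, -9.8, 10], 0.3]

```text
clock: 21.98
tool_pos: [667.8, -53.2, 303.6]
ee_rot: [3.095, -1.388, 1.742]
ft_force: [0.2, 0.8, 1.1]
opening: 0.696
```

```bash
cat >> h.py <<'E'
def stand(q="cutter_a"):
    c=cam("scene")
    for d in finder.regions_of("scene",q)[:4]:
        Q=cloud(c,d['mask']); 
        if d['p']>.3 and len(Q): print(q,round(d['p'],2),d['position'],'med',np.median(Q,0),'ztop',np.percentile(Q[:,2],98),'cell y',((np.median(Q,0)-cell(0))@EY)/54)
    return c
E
python3 - <<'E'
from h import *
s=monitor.read_state();print(s['tool_pos'],s['clock'])
stand(); save(cam('scene'),'s4'); look("top")
# pose over spatula, tool down
E
```

```text
[667.8 -53.2 303.6] 21.9833
cutter_a 0.6 [235.5, 228.4] med [654.5  58.6 176.1] ztop 214.93862911203632 cell y 3.644055691305723
cutter_a 0.5 [349.4, 250.0] med [ 435.5 -270.6   13.9] ztop 17.816408143939338 cell y -1.8956645656870046
spatula_a 0.65 149 ctr [419.8 341.9] size [60. 21.] ang 78.8 [162.5, 286.3]
  pt spatula_a 0.62 [665.9  21.3   6. ]
  pt cutter_a 0.5 [679.3  57.8   6. ]
  pt cutter_a_tip 0.65 [673.1  18.6   6. ]
```

```bash
cat >> h.py <<'E'
def downR(ang):
    a=np.radians(ang); return np.stack([[np.cos(a),np.sin(a),0],[np.sin(a),-np.cos(a),0],[0,0,-1.]],1)
E
python3 - <<'E'
from h import *
delta(downR(80),[415,235,270])
E
```

```text
turn [-80.    1.9 -14.3] n 11.355882472664431
shift cm [-25.1  28.6  -2.6]
```

servo_tool:
  commands:
    - [[-20, 0.5, -3.6], [-6, 0, 0], 0.3]
    - [[-20, 0.5, -3.6], [-9, 0, 0], 0.3]
    - [[-20, 0.5, -3.6], [-12, 2, 0], 0.3]
    - [[-40, 1, -7], [-14, 5, 0], 0.3]
    - [[-40, 1, -7], [-16, 8, 0], 0.3]
    - [[-60, 1.4, -10], [-18, 11, 0], 0.3]
    - [[-60, 1.4, -10], [-20, 14, 0], 0.3]
    - [[-60, 1.4, -10], [-22, 18, 0], 0.3]
    - [[-80, 1.9, -14.3], [-24, 22, 0], 0.3]
    - [[-80, 1.9, -14.3], [-25.1, 26, -1], 0.3]
    - [[-80, 1.9, -14.3], [-25.1, 28.6, -2.6], 0.3]
    - [[-80, 1.9, -14.3], [-25.1, 28.6, -2.6], 0.3]
    - [[-80, 1.9, -14.3], [-25.1, 28.6, -2.6], 0.3]
    - [[-80, 1.9, -14.3], [-25.1, 28.6, -2.6], 0.3]
    - [[-80, 1.9, -14.3], [-25.1, 28.6, -2.6], 0.3]
    - [[-80, 1.9, -14.3], [-25.1, 28.6, -2.6], 0.3]

```text
clock: 23.82
tool_pos: [414.6, 235.0, 270.2]
ee_rot: [-3.14, -0.001, 1.399]
ft_force: [0.0, -0.2, -0.6]
opening: 0.701
```

Run:
```python
from h import *
s=monitor.read_state();print(s['tool_pos'],s['ee_rot']*57.3,s['clock'],s['joints'].round(2).tolist())
c=look("wrist",("spatula_a",)); save(c,'w5')
```

```text
[414.6 235.  270.2] [-179.9   -0.    80.2] 23.8167 [0.47, -0.06, 2.14, 0.0, 1.07, 0.64]
spatula_a 0.84 4136 ctr [405.5 256.6] size [237.5  35.4] ang 80.3 [309.9, 194.1]
  pt spatula_a 0.93 [407.  250.3   6. ]
```

View pics/w5.png

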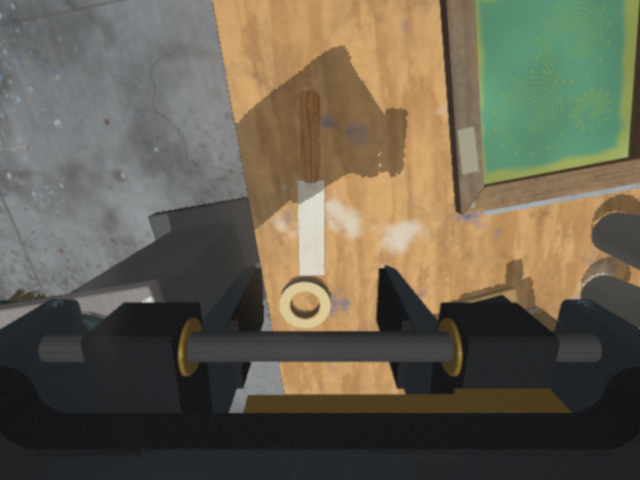

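servo_tool:
  commands:
    - [[0, 0, 0.1], [0.35, 4, -4], 0.3]
    - [[0, 0, 0.1], [0.35, 8, -8], 0.3]
    - [[0, 0, 0.1], [0.35, 10, -12], 0.3]
    - [[0, 0, 0.1], [0.35, 10, -16], 0.3]
    - [[0, 0, 0.1], [0.35, 10, -20], 0.3]
    - [[0, 0, 0.1], [0.35, 10, -23.5], 0.3]
    - [[0, 0, 0.1], [0.35, 10, -25], 0.3]
    - [[0, 0, 0.1], [0.35, 10, -26], 0.3]
    - [[0, 0, 0.1], [0.35, 10, -26.4], 0.3]
    - [[0, 0, 0.1], [0.35, 10, -26.4], 0.3]
    - [[0, 0, 0.1], [0.35, 10, -26.4], 0.3]

```text
clock: 24.93
tool_pos: [419.6, 335.5, 8.2]
ee_rot: [3.14, -0.001, 1.399]
ft_force: [0.2, 0.3, 0.5]
opening: 0.702
```

servo_tool:
  commands:
    - [[0, 0, 0], [-0.1, 0, -0.4], 0.3]
    - [[0, 0, 0], [-0.1, 0, -0.4], 1]
    - [[0, 0, 0], [-0.1, 0, -0.4], 1]
    - [[0, 0, 0], [-0.1, 0, -0.4], 1]
    - [[0, 0, 0], [-0.1, 0, -0.4], 1]
    - [[0, 0, 0], [-0.1, 0, -0.4], 1]
    - [[0, 0, 0], [-0.1, 0, -0.4], 1]
    - [[0, 0, 0], [-0.1, 0, -0.4], 1]
    - [[0, 0, 0], [-0.1, 0, -0.4], 1]
    - [[0, 0, 0], [-0.1, 0, -0.4], 1]

```text
clock: 25.77
tool_pos: [417.4, 335.1, 2.5]
ee_rot: [-3.141, 0.0, 1.399]
ft_force: [-0.1, 0.2, 2.9]
opening: 0.261
```

servo_tool:
  commands:
    - [[0, 0, 0], [0, 0, 2], 1]
    - [[0, 0, 0], [0, 0, 5], 1]
    - [[0, 0, 0], [0, 0, 9], 1]
    - [[0, 0, 0], [0, 0, 13], 1]
    - [[0, 0, 0], [0, 0, 17], 1]
    - [[0, 0, 0], [0, 0, 21], 1]
    - [[0, 0, 0], [0, 0, 25], 1]
    - [[0, 0, 0], [0, 0, 29], 1]
    - [[0, 0, 0], [0, 0, 33], 1]
    - [[0, 0, 0], [0, 0, 36], 1]
    - [[0, 0, 0], [0, 0, 36], 1]

```text
clock: 26.68
tool_pos: [419.1, 336.3, 369.1]
ee_rot: [3.136, -0.006, 1.4]
ft_force: [0.9, 1.5, -0.5]
opening: 0.261
```

Run:
```python
from h import *
s=monitor.read_state();print(s['tool_pos'],s['clock'],s['joints'].round(2).tolist())
for k in(1,2):
  R,p=place(k,199,8,ax=3.5); print(k,p); delta(R,p)
```

```text
[419.1 336.3 369.1] 26.6833 [0.63, -0.05, 1.94, -0.0, 1.24, 0.8]
1 [667.6 -57.5 250.6]
turn [81.9 -1.6 14.3] n 11.61471989522164
shift cm [ 24.9 -39.4 -11.8]
2 [660.9  -4.  250.6]
turn [81.9 -1.6 14.3] n 11.61471989522164
shift cm [ 24.2 -34.  -11.8]
```

servo_tool:
  commands:
    - [[20, -0.4, 3.5], [2, 0, 0], 1]
    - [[20, -0.4, 3.5], [4, -2, 0], 1]
    - [[20, -0.4, 3.5], [6, -4, 0], 1]
    - [[41, -0.8, 7.1], [8, -7, 0], 1]
    - [[41, -0.8, 7.1], [10, -10, 0], 1]
    - [[41, -0.8, 7.1], [12, -13, 0], 1]
    - [[62, -1.2, 10.7], [14, -16, 0], 1]
    - [[62, -1.2, 10.7], [16, -19, 0], 1]
    - [[62, -1.2, 10.7], [18, -22, 0], 1]
    - [[81.9, -1.6, 14.3], [20, -25, 0], 1]
    - [[81.9, -1.6, 14.3], [22, -28, 0], 1]
    - [[81.9, -1.6, 14.3], [23, -31, 0], 1]
    - [[81.9, -1.6, 14.3], [24.2, -34, 0], 1]
    - [[81.9, -1.6, 14.3], [24.2, -34, 0], 1]
    - [[81.9, -1.6, 14.3], [24.2, -34, 0], 1]
    - [[81.9, -1.6, 14.3], [24.2, -34, 0], 1]

```text
clock: 28.02
tool_pos: [659.1, -4.7, 361.7]
ee_rot: [-3.131, -1.424, 1.692]
ft_force: [-0.0, 0.3, -0.8]
opening: 0.264
```

```bash
cat >> h.py <<'E'
def held(q,k):
    c=cam("scene")
    for d in finder.regions_of("scene",q)[:3]:
        Q=cloud(c,d['mask']); print(d['p'],d['position'],len(Q),np.median(Q,0))
        if np.median(Q[:,2])<60: continue
        for z in range(130,400,20):
            m=abs(Q[:,2]-z)<6
            if m.sum()>5: q_=Q[m]; print(z,m.sum(),'x',np.percentile((q_-cell(k))@EX,[5,50,95]),'y',np.median((q_-cell(k))@EY))
    return c
E
python3 - <<'E'
from h import *
s=monitor.read_state();print(s['tool_pos'],s['clock'],s['joints'].round(2).tolist(),s['opening'])
R,p=place(2,199,8,ax=3.5); delta(R,p)
c=held("spatula_a",2); save(c,'s5')
cv2.imwrite('pics/s5b.png',cv2.resize(cv2.cvtColor(c['img'],cv2.COLOR_RGB2BGR)[100:330,180:380],None,fx=2.6,fy=2.6))
E
```

```text
[659.1  -4.7 361.7] 28.0167 [-0.4, 0.54, 1.67, 1.12, 1.89, -0.75] 0.26400823843948745
turn [ 0.4 -0.  -0.3] n 0.07256123549495619
shift cm [  0.2   0.1 -11.1]
0.95 [235.7, 168.0] 1795 [661.4 -19.6 277.1]
170 49 x [-16.9  -6.6  77.6] y -6.044884063775927
190 88 x [-15.    0.7  16.9] y -3.046521394421709
210 95 x [-16.6  -0.7  15.4] y 0.28298322442896806
230 96 x [-16.4  -0.5  16. ] y 3.182795943352299
250 100 x [-16.3   0.2  15.2] y 6.416978465191914
270 106 x [-16.8  -1.3  15. ] y 9.233470140611942
290 95 x [-15.3   0.8  16. ] y 12.25260246763518
310 78 x [-12.1  -0.7  10.5] y 20.350834213489176
330 79 x [-12.7  -1.9   8.8] y 23.013548303473446
350 92 x [-12.2  -0.9  11. ] y 26.37408704107606
370 88 x [-11.5  -0.5  10.3] y 29.18574929776956
390 88 x [-12.7  -1.8   8.8] y 31.993113433537232
0.68 [293.5, 244.3] 419 [564.5 -64.  103.3]
0.21 [236.9, 229.0] 445 [653.7  59.7 180.3]
150 62 x [-8.7  1.1 11.2] y 81.55434471926057
170 69 x [-8.8  1.1 12.1] y 87.61620990475929
190 69 x [-8.9  1.1 12.4] y 93.34522624366267
210 82 x [-8.   1.2 10.8] y 97.04304752616946
```

View pics/s5b.png

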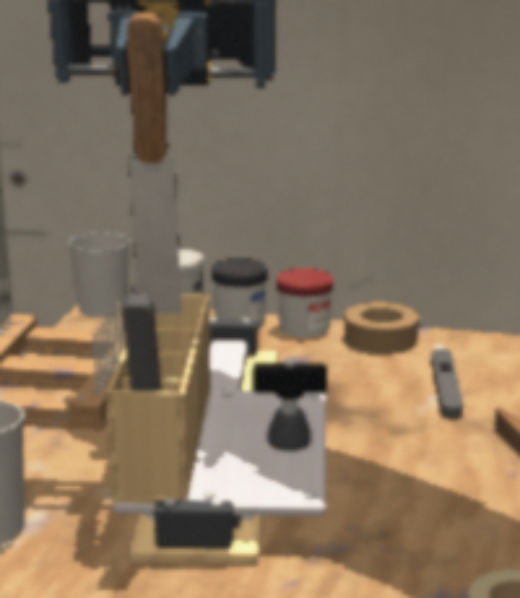

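Aligned over cell 2 within 1–2 mm, cutter stands in cell 3. Descend.

servo_tool:
  commands:
    - [[0, 0, 0], [0.1, 0, -2], 1]
    - [[0, 0, 0], [0.1, 0, -4], 1]
    - [[0, 0, 0], [0.1, 0, -6], 1]
    - [[0, 0, 0], [0.1, 0, -8], 1]
    - [[0, 0, 0], [0.1, 0, -9.5], 1]
    - [[0, 0, 0], [0.1, 0, -10.5], 1]
    - [[0, 0, 0], [0.1, 0, -11.2], 1]
    - [[0, 0, 0], [0.1, 0, -11.2], 1]

```text
clock: 28.78
tool_pos: [660.1, -4.6, 249.6]
ee_rot: [-3.132, -1.425, 1.694]
ft_force: [0.1, 0.2, -0.4]
opening: 0.254
```

servo_tool:
  commands:
    - [[0, 0, 0], [0, 0, 0], 0.7]
    - [[0, 0, 0], [0, 0, 0], 0.5]
    - [[0, 0, 0], [0, 0, 0], 0.3]
    - [[0, 0, 0], [0, 0, 0], 0.3]
    - [[0, 0, 0], [0, 0, 0], 0.3]
    - [[0, 0, 0], [0, 0, 0], 0.3]
    - [[0, 0, 0], [0.2, -1.5, 0.3], 0.3]
    - [[0, 0, 0], [0.5, -4, 0.6], 0.3]
    - [[0, 0, 0], [0.9, -7, 1], 0.3]
    - [[0, 0, 0], [1.2, -9.8, 1.4], 0.3]
    - [[0, 0, 0], [1.2, -9.8, 5], 0.3]
    - [[0, 0, 0], [1.2, -9.8, 7], 0.3]
    - [[0, 0, 0], [1.2, -9.8, 7], 0.3]

```text
clock: 29.87
tool_pos: [673.5, -104.2, 325.3]
ee_rot: [3.106, -1.421, 1.737]
ft_force: [-0.2, -0.7, 1.5]
opening: 0.698
```

Run:
```python
from h import *
s=monitor.read_state();print(s['tool_pos'],s['clock'],s['joints'].round(2).tolist(),s['opening'])
stand("spatula_a");stand("cutter_a")
delta(downR(96.9),[440,-320,270])
```

```text
[ 673.5 -104.2  325.3] 29.8667 [-0.51, 0.65, 1.55, 1.04, 1.97, -0.8] 0.6975581901847251
spatula_a 0.75 [239.1, 212.7] med [647.5  57.4 208.5] ztop 249.68352801449478 cell y 3.639344370121965
spatula_a 0.34 [264.8, 265.3] med [627.4 -17.6  59.3] ztop 135.90182787330727 cell y 2.307845934720429
cutter_a 0.84 [234.4, 234.4] med [653.2  65.6 175.9] ztop 205.91402703243656 cell y 3.7757668746616044
cutter_a 0.75 [349.0, 246.0] med [ 436.7 -286.2   14.2] ztop 17.6239824150911 cell y -2.183961407006742
turn [-81.  -10.3  -0.5] n 11.401004818025916
shift cm [-23.2 -21.8  -5. ]
```

servo_tool:
  commands:
    - [[-20, -2.5, 0], [-3, 0, 0], 0.3]
    - [[-20, -2.5, 0], [-6, 0, 0], 0.3]
    - [[-20, -2.5, 0], [-9, -2, 0], 0.3]
    - [[-40, -5, 0], [-12, -5, 0], 0.3]
    - [[-40, -5, 0], [-15, -8, 0], 0.3]
    - [[-60, -7.5, -0.3], [-18, -11, 0], 0.3]
    - [[-60, -7.5, -0.3], [-20, -14, 0], 0.3]
    - [[-60, -7.5, -0.3], [-22, -17, 0], 0.3]
    - [[-81, -10.3, -0.5], [-23.2, -20, 0], 0.3]
    - [[-81, -10.3, -0.5], [-23.2, -21.8, -2], 0.3]
    - [[-81, -10.3, -0.5], [-23.2, -21.8, -5], 0.3]
    - [[-81, -10.3, -0.5], [-23.2, -21.8, -5], 0.3]
    - [[-81, -10.3, -0.5], [-23.2, -21.8, -5], 0.3]
    - [[-81, -10.3, -0.5], [-23.2, -21.8, -5], 0.3]
    - [[-81, -10.3, -0.5], [-23.2, -21.8, -5], 0.3]

```text
clock: 31.32
tool_pos: [440.7, -321.0, 270.8]
ee_rot: [-3.142, -0.001, 1.692]
ft_force: [0.6, -0.6, 0.9]
opening: 0.701
```

Run:
```python
from h import *
s=monitor.read_state();print(s['tool_pos'],s['ee_rot']*57.3,s['clock'],s['joints'].round(2).tolist())
c=look("wrist",("cutter_a",)); save(c,'w6')
t=cam("top"); save(t,'t6'); s2=cam("scene"); save(s2,'s6')
a=cv2.resize(cv2.imread('pics/s6.png')[120:330,160:420],None,fx=1.5,fy=1.5); b=cv2.resize(cv2.imread('pics/t6.png')[130:380,120:520],(400,250)); 
w=cv2.resize(cv2.imread('pics/w6.png'),(400,300))
M=np.zeros((565,800,3),np.uint8); M[:a.shape[0],:a.shape[1]]=a; M[315:565,:400]=b; M[:300,400:]=w; cv2.imwrite('pics/m6.png',M)
```

```text
[ 440.7 -321.   270.8] [-180.    -0.1   97. ] 31.3167 [-0.67, 0.07, 2.01, 0.0, 1.07, -0.79]
cutter_a 0.96 1941 ctr [ 437.8 -316.2] size [ 21.1 174.5] ang 97.1 [316.9, 187.6]
  pt cutter_a 0.8 [ 438.4 -309.5    6. ]
  pt cutter_a_tip 0.55 [ 702.3 -129.1    6. ]
```

View pics/m6.png

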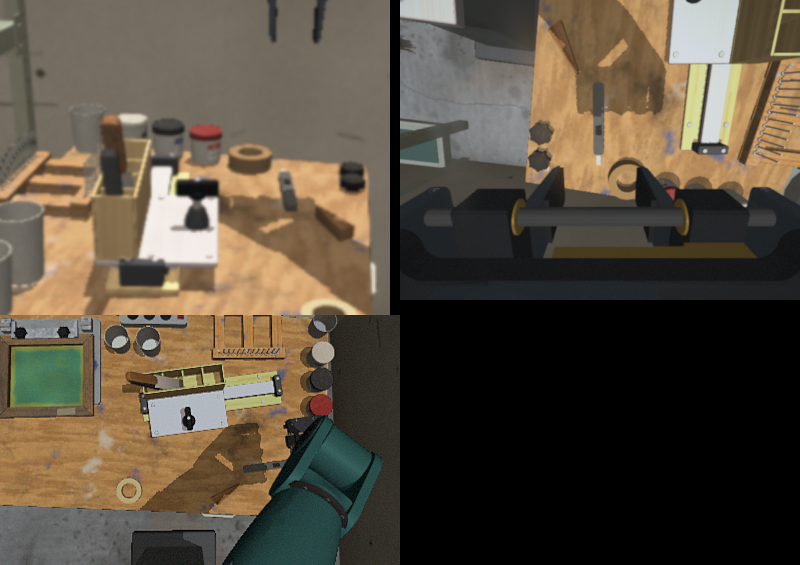

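servo_tool:
  commands:
    - [[0, 0, 0.1], [-1.1, 3, -4], 0.3]
    - [[0, 0, 0.1], [-1.1, 6.25, -8], 0.3]
    - [[0, 0, 0.1], [-1.1, 6.25, -12], 0.3]
    - [[0, 0, 0.1], [-1.1, 6.25, -16], 0.3]
    - [[0, 0, 0.1], [-1.1, 6.25, -20], 0.3]
    - [[0, 0, 0.1], [-1.1, 6.25, -23.5], 0.3]
    - [[0, 0, 0.1], [-1.1, 6.25, -25], 0.3]
    - [[0, 0, 0.1], [-1.1, 6.25, -26], 0.3]
    - [[0, 0, 0.1], [-1.1, 6.25, -26.4], 0.3]
    - [[0, 0, 0.1], [-1.1, 6.25, -26.4], 0.3]
    - [[0, 0, 0.1], [-1.1, 6.25, -26.4], 0.3]
    - [[0, 0, 0.1], [-1.1, 6.25, -26.4], 0.3]

```text
clock: 32.62
tool_pos: [430.3, -259.1, 7.9]
ee_rot: [3.14, 0.002, 1.693]
ft_force: [-0.3, -0.5, -0.6]
opening: 0.698
```

servo_tool:
  commands:
    - [[0, 0, 0], [-0.05, 0, -0.4], 0.3]
    - [[0, 0, 0], [-0.05, 0, -0.4], 1]
    - [[0, 0, 0], [-0.05, 0, -0.4], 1]
    - [[0, 0, 0], [-0.05, 0, -0.4], 1]
    - [[0, 0, 0], [-0.05, 0, -0.4], 1]
    - [[0, 0, 0], [-0.05, 0, -0.4], 1]
    - [[0, 0, 0], [-0.05, 0, -0.4], 1]
    - [[0, 0, 0], [-0.05, 0, -0.4], 1]
    - [[0, 0, 0], [-0.05, 0, -0.4], 1]
    - [[0, 0, 0], [-0.05, 0, -0.4], 1]

```text
clock: 33.45
tool_pos: [428.8, -258.5, 2.5]
ee_rot: [-3.141, 0.001, 1.693]
ft_force: [0.3, 0.5, 1.4]
opening: 0.242
```

servo_tool:
  commands:
    - [[0, 0, 0], [0, 0, 2], 1]
    - [[0, 0, 0], [0, 0, 5], 1]
    - [[0, 0, 0], [0, 0, 9], 1]
    - [[0, 0, 0], [0, 0, 13], 1]
    - [[0, 0, 0], [0, 0, 17], 1]
    - [[0, 0, 0], [0, 0, 21], 1]
    - [[0, 0, 0], [0, 0, 25], 1]
    - [[0, 0, 0], [0, 0, 29], 1]
    - [[0, 0, 0], [0, 0, 32], 1]
    - [[0, 0, 0], [0, 0, 32], 1]
    - [[0, 0, 0], [0, 0, 32], 1]

```text
clock: 34.37
tool_pos: [429.3, -258.8, 323.8]
ee_rot: [3.139, 0.003, 1.693]
ft_force: [0.8, -0.4, -0.6]
opening: 0.242
```

Run:
```python
from h import *
s=monitor.read_state();print(s['tool_pos'],s['clock'],s['joints'].round(2).tolist())
R,p=place(0,146,10); print(p); delta(R,p)
```

```text
[ 429.3 -258.8  323.8] 34.3667 [-0.59, -0.07, 2.05, -0.0, 1.16, -0.71]
[ 674.7 -113.8  197. ]
turn [79.5 10.   0.2] n 11.193666049589991
shift cm [ 24.5  14.5 -12.7]
```

servo_tool:
  commands:
    - [[20, 2.5, 0], [3, 0, 0], 1]
    - [[20, 2.5, 0], [6, 2, 0], 1]
    - [[20, 2.5, 0], [9, 4, 0], 1]
    - [[40, 5, 0.1], [12, 6, 0], 1]
    - [[40, 5, 0.1], [15, 8, 0], 1]
    - [[40, 5, 0.1], [18, 10, 0], 1]
    - [[60, 7.5, 0.1], [20, 12, 0], 1]
    - [[60, 7.5, 0.1], [22, 13, 0], 1]
    - [[60, 7.5, 0.1], [24, 14, 0], 1]
    - [[79.5, 10, 0.2], [24.5, 14.5, 0], 1]
    - [[79.5, 10, 0.2], [24.5, 14.5, 0], 1]
    - [[79.5, 10, 0.2], [24.5, 14.5, 0], 1]
    - [[79.5, 10, 0.2], [24.5, 14.5, 0], 1]
    - [[79.5, 10, 0.2], [24.5, 14.5, 0], 1]
    - [[79.5, 10, 0.2], [24.5, 14.5, 0], 1]

```text
clock: 35.62
tool_pos: [673.9, -113.4, 322.1]
ee_rot: [-3.136, -1.395, 1.693]
ft_force: [0.7, -0.8, -0.5]
opening: 0.236
```

Run:
```python
from h import *
s=monitor.read_state();print(s['tool_pos'],s['clock'],s['joints'].round(2).tolist(),s['opening'])
R,p=place(0,146,10); delta(R,p)
c=held("cutter_a",0); save(c,'s7')
```

```text
[ 673.9 -113.4  322.1] 35.6167 [-0.52, 0.65, 1.54, 1.02, 1.96, -0.79] 0.23639101468840323
turn [ 0.1 -0.  -0.1] n 0.01829601173296214
shift cm [  0.1  -0.  -12.5]
0.81 [241.8, 157.5] 761 [ 675.4 -118.9  279.8]
190 24 x [-3.9  0.6  5.4] y -4.16122096131179
210 42 x [-9.8 -0.2  9.5] y 6.326331886617745
230 57 x [-10.3  -0.1  11. ] y 9.719277479201214
250 55 x [-10.3  -0.6   9.9] y 12.610658633044697
270 56 x [-10.5   0.1  10.8] y 16.984715806561322
290 57 x [-10.7  -0.8   9.5] y 20.727451596591873
310 61 x [-10.2   0.2  10.8] y 24.114617804927025
330 59 x [-9.3  1.1 11.8] y 27.435346487822724
350 50 x [-9.6 -0.3  8.8] y 29.257146866693425
0.74 [234.7, 235.3] 382 [652.8  64.7 174.8]
150 51 x [-8.7  0.4 11.6] y 192.22395158776612
170 59 x [-8.6  0.9 11.6] y 200.84048667014298
190 63 x [-8.6  1.2 11.5] y 210.64322893263937
210 27 x [-4.9  1.6  8.6] y 207.99256012400355
0.64 [259.6, 266.2] 4666 [627.7 -15.9  59.3]
```

servo_tool:
  commands:
    - [[0, 0, 0], [0.05, 0, -2], 1]
    - [[0, 0, 0], [0.05, 0, -4], 1]
    - [[0, 0, 0], [0.05, 0, -6], 1]
    - [[0, 0, 0], [0.05, 0, -8], 1]
    - [[0, 0, 0], [0.05, 0, -10], 1]
    - [[0, 0, 0], [0.05, 0, -11.5], 1]
    - [[0, 0, 0], [0.05, 0, -12.5], 1]
    - [[0, 0, 0], [0.05, 0, -12.5], 1]

```text
clock: 36.38
tool_pos: [673.5, -113.0, 194.6]
ee_rot: [-3.121, -1.4, 1.678]
ft_force: [-0.7, 0.7, -1.3]
opening: 0.234
```

servo_tool:
  commands:
    - [[0, 0, 0], [0, 0, 0], 0.7]
    - [[0, 0, 0], [0, 0, 0], 0.5]
    - [[0, 0, 0], [0, 0, 0], 0.3]
    - [[0, 0, 0], [0, 0, 0], 0.3]
    - [[0, 0, 0], [0, 0, 0], 0.3]
    - [[0, 0, 0], [0, 0, 0], 0.3]
    - [[0, 0, 0], [0.2, -1.5, 0.3], 0.3]
    - [[0, 0, 0], [0.5, -4, 0.7], 0.3]
    - [[0, 0, 0], [0.9, -7, 1.3], 0.3]
    - [[0, 0, 0], [1.2, -9.8, 1.7], 0.3]
    - [[0, 0, 0], [1.2, -9.8, 6], 0.3]
    - [[0, 0, 0], [-3, -14, 10], 0.3]
    - [[0, 0, 0], [-6, -18, 12], 0.3]
    - [[-20, 0, 0], [-10, -20, 12], 0.3]
    - [[-20, 0, 0], [-14, -20, 12], 0.3]
    - [[-20, 0, 0], [-14, -20, 12], 0.3]

```text
clock: 37.72
tool_pos: [532.2, -316.4, 318.7]
ee_rot: [-3.055, -1.042, 1.614]
ft_force: [0.1, 0.9, -0.1]
opening: 0.702
```

Run:
```python
from h import *
s=monitor.read_state();print(s['tool_pos'],s['clock'],s['ft_force'])
stand("cutter_a"); stand("spatula_a"); look("top")
t=cam("top"); save(t,'t8'); c=cam("scene"); save(c,'s8')
P=cloud(t)
m=(P[:,2]>108)&(P[:,2]<120)&(P[:,0]<620)&(P[:,0]>530)&(abs(P[:,1]+70)<60); print(m.sum(),cv2.minAreaRect(P[m][:,:2].astype(np.float32)))
a=cv2.resize(cv2.imread('pics/s8.png')[150:330,170:410],None,fx=1.66,fy=1.66); b=cv2.resize(cv2.imread('pics/t8.png')[130:380,120:520],(800,500))[0:500]
M=np.zeros((600,800,3),np.uint8); M[:298,:398]=a[:298,:398]; b=cv2.resize(cv2.imread('pics/t8.png')[150:300,220:420],None,fx=2,fy=2,interpolation=cv2.INTER_CUBIC); M[:300,400:]=b
M[300:,:480]=cv2.resize(cv2.imread('pics/t8.png')[130:380,120:520],(480,300)); cv2.imwrite('pics/m8.png',M)
```

```text
[ 532.2 -316.4  318.7] 37.7167 [ 0.1  0.9 -0.1]
cutter_a 0.84 [235.3, 232.2] med [653.1  63.8 174.6] ztop 206.61694087716927 cell y 3.7432652224795504
cutter_a 0.77 [244.8, 209.9] med [668.8 -89.8 167.9] ztop 202.52565338531602 cell y 0.8850339438469187
spatula_a 0.93 [239.3, 213.5] med [647.7  59.  214.3] ztop 249.96586798092252 cell y 3.6680765035317853
  pt spatula_a 0.82 [685.5  31.9   6. ]
  pt spatula_a 0.64 [ 681.  -152.2    6. ]
  pt spatula_a_tip 0.36 [670.2 -30.9   6. ]
  pt cutter_a 0.66 [ 680.8 -137.3    6. ]
  pt cutter_a 0.64 [ 699.9 -130.4    6. ]
133 ((561.3191528320312, -69.29827117919922), (62.63115310668945, 15.805036544799805), 7.137355327606201)
```

View pics/m8.png

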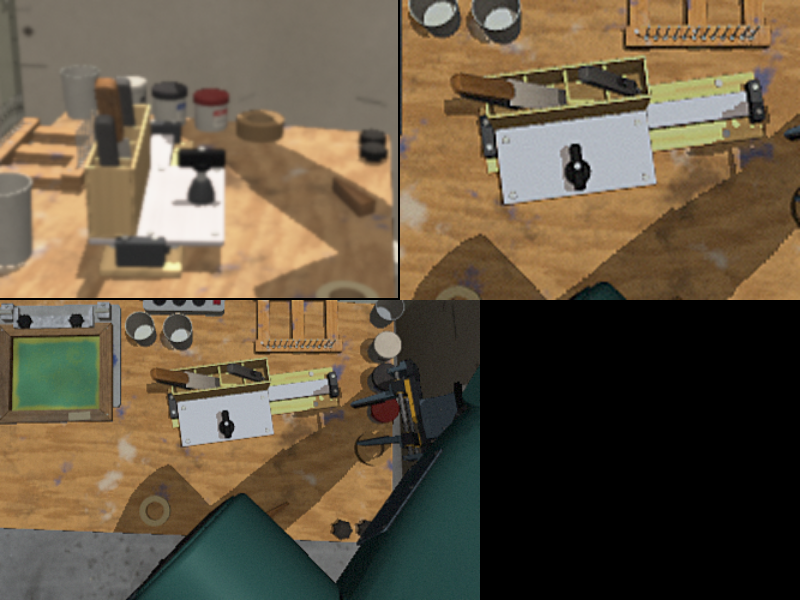

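Run:
```python
import cv2
a=cv2.imread('pics/w3.png')[135:260,185:285]; cv2.imwrite('pics/w3b.png',cv2.resize(a,None,fx=4.7,fy=4.7,interpolation=cv2.INTER_NEAREST))
```

```text
(no output)
```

View pics/w3b.png

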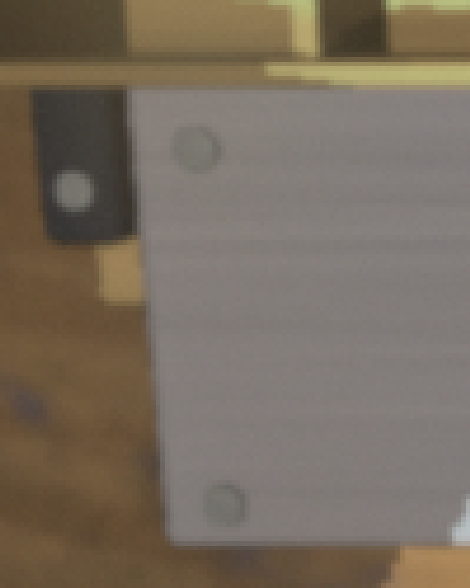

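Run:
```python
from h import *
c=cam("wrist"); print(c['tool_from_camera'])
delta(downR(7.2),[530,60,270]); delta(downR(97.2),[530,60,270])
```

```text
[[   0.    -1.    -0.3   84.2]
 [   1.    -0.     0.     1.2]
 [  -0.    -0.3    1.  -170.9]
 [   0.     0.     0.     1. ]]
turn [-53.7  38.7 -79.3] n 14.418465388513692
shift cm [-0.5 37.3 -4.7]
turn [-59.5  -9.7   1.6] n 8.42678759168913
shift cm [-0.5 37.3 -4.7]
```

servo_tool:
  commands:
    - [[-14, 10, -20], [-0.5, 3, 0], 0]
    - [[-14, 10, -20], [-0.5, 6, 0], 0]
    - [[-14, 10, -20], [-0.5, 9, 0], 0]
    - [[-14, 10, -20], [-0.5, 12, 0], 0]
    - [[-27, 19, -40], [-0.5, 15, 0], 0]
    - [[-27, 19, -40], [-0.5, 18, 0], 0]
    - [[-27, 19, -40], [-0.5, 21, 0], 0]
    - [[-27, 19, -40], [-0.5, 24, 0], 0]
    - [[-40, 29, -60], [-0.5, 27, 0], 0]
    - [[-40, 29, -60], [-0.5, 30, 0], 0]
    - [[-40, 29, -60], [-0.5, 33, 0], 0]
    - [[-40, 29, -60], [-0.5, 36, 0], 0]
    - [[-53.7, 38.7, -79.3], [-0.5, 37.3, 0], 0]
    - [[-53.7, 38.7, -79.3], [-0.5, 37.3, -4], 0]
    - [[-53.7, 38.7, -79.3], [-0.5, 37.3, -7], 0]
    - [[-53.7, 38.7, -79.3], [-0.5, 37.3, -7], 0]
    - [[-53.7, 38.7, -79.3], [-0.5, 37.3, -7], 0]
    - [[-53.7, 38.7, -79.3], [-0.5, 37.3, -7], 0]

```text
clock: 39.92
tool_pos: [529.5, 60.5, 247.0]
ee_rot: [3.14, 0.002, 0.126]
ft_force: [-0.2, -0.1, 0.2]
opening: 0.997
```

Run:
```python
from h import *
s=monitor.read_state();print(s['tool_pos'],s['ee_rot']*57.3,s['clock'])
c=cam("wrist"); save(c,'w9')
# find block pixel
K=c['camera_matrix']; X=np.array([614,50,46.]); q=c['W'][:3,:3].T@(X-c['W'][:3,3]); u=K@q/q[2]; print(u)
u0,v0=int(u[0]),int(u[1])
# cross-section profile along rail at a few x offsets: gray & z vs y
g=cv2.cvtColor(c['img'],cv2.COLOR_RGB2GRAY)
o=np.array([614,50.,0]); o=o-EY*0
for dx in(-15,-20,-25):
    row=[]
    for dy in np.arange(-16,26,1.):
        X=o+EX*dx+EY*dy; X[2]=46; q=c['W'][:3,:3].T@(X-c['W'][:3,3]); p=K@q/q[2]; i,j=int(round(p[1])),int(round(p[0])); row.append((int(dy),int(g[i,j]),int(c['range_z'][i,j])))
    print(dx,row)
y0=max(v0-70,0);x0=max(u0-90,0)
cv2.imwrite('pics/w9b.png',cv2.resize(cv2.imread('pics/w9.png')[y0:y0+140,x0:x0+180],None,fx=4,fy=4,interpolation=cv2.INTER_NEAREST))
```

```text
[529.5  60.5 247. ] [179.9   0.1   7.2] 39.9167
[339.7 140.6   1. ]
-15 [(-16, 203, 363), (-15, 204, 365), (-14, 204, 363), (-13, 204, 363), (-12, 204, 363), (-11, 201, 364), (-10, 203, 362), (-9, 201, 362), (-8, 185, 364), (-7, 155, 364), (-6, 140, 363), (-5, 125, 365), (-4, 103, 363), (-3, 73, 366), (-2, 50, 359), (-1, 49, 359), (0, 49, 359), (1, 52, 358), (2, 62, 357), (3, 84, 358), (4, 108, 357), (5, 122, 355), (6, 125, 355), (7, 123, 357), (8, 116, 356), (9, 97, 356), (10, 72, 358), (11, 57, 357), (12, 55, 357), (13, 49, 357), (14, 49, 357), (15, 52, 357), (16, 73, 361), (17, 95, 394), (18, 86, 404), (19, 86, 404), (20, 84, 405), (21, 85, 404), (22, 85, 405), (23, 86, 403), (24, 87, 403), (25, 86, 403)]
-20 [(-16, 204, 364), (-15, 203, 365), (-14, 203, 365), (-13, 203, 365), (-12, 203, 364), (-11, 203, 364), (-10, 203, 365), (-9, 202, 365), (-8, 201, 366), (-7, 185, 365), (-6, 153, 366), (-5, 129, 364), (-4, 111, 366), (-3, 84, 368), (-2, 55, 360), (-1, 49, 359), (0, 51, 360), (1, 51, 360), (2, 54, 358), (3, 54, 359), (4, 54, 359), (5, 54, 361), (6, 56, 359), (7, 54, 359), (8, 5
[... 228 characters left out ...]
06), (24, 88, 405), (25, 87, 406)]
-25 [(-16, 203, 365), (-15, 203, 366), (-14, 203, 367), (-13, 203, 365), (-12, 205, 368), (-11, 204, 366), (-10, 204, 366), (-9, 201, 367), (-8, 187, 366), (-7, 162, 367), (-6, 143, 367), (-5, 128, 367), (-4, 113, 367), (-3, 108, 370), (-2, 121, 396), (-1, 134, 397), (0, 134, 395), (1, 133, 397), (2, 133, 397), (3, 134, 397), (4, 133, 396), (5, 133, 397), (6, 132, 395), (7, 133, 395), (8, 133, 395), (9, 134, 395), (10, 132, 396), (11, 134, 397), (12, 134, 396), (13, 136, 396), (14, 132, 396), (15, 132, 396), (16, 122, 398), (17, 108, 397), (18, 90, 409), (19, 86, 407), (20, 85, 407), (21, 86, 409), (22, 85, 407), (23, 85, 407), (24, 86, 408), (25, 89, 407)]
```

View pics/w9b.png

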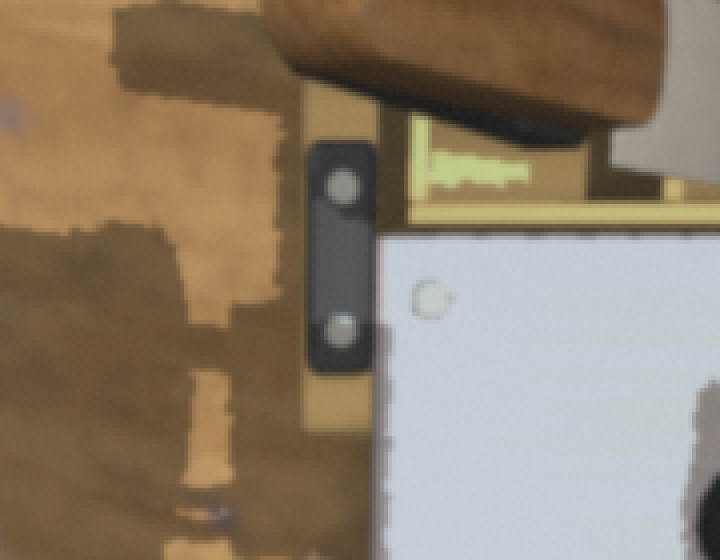

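```bash
python3 -c "
from h import *
stand('cutter_a');stand('spatula_a');print(workorder.sign_off())"
```

```text
cutter_a 0.65 [244.7, 209.0] med [668.6 -89.2 170.1] ztop 226.92939028276848 cell y 0.8976673859155307
cutter_a 0.63 [233.9, 231.9] med [653.   64.6 174.3] ztop 206.46654332601855 cell y 3.758223563501871
spatula_a 0.72 [266.4, 267.2] med [624.9 -13.1  55.9] ztop 135.55532337738245 cell y 2.397063177631444
spatula_a 0.71 [240.0, 214.5] med [647.8  59.9 215.1] ztop 249.95839293022382 cell y 3.684190117688763
the job is handed in; nothing more can be done
None
```

I loosened the clamp knob, slid the caddy left until it met the end block at about 34 N, and tightened the knob again. All three tools on the table (two cutters and one spatula; I saw no second spatula) now stand handles up in the caddy. The job was handed in at about 40 s with the arm clear of everything.

Last checks:
- **Caddy:** the close wrist picture shows the carriage plate touching the left block, with no visible gap in the image or the depth readings.
- **Knob:** the first tightening left it about 2° short, so I tightened it again before picking up any tool. In the last picture its bar is at 7.1°, in line with the 7.2° across-rail direction.
- **Tools:** one cutter stands in the leftmost cell and the other in the rightmost. The spatula is second from the left and leans to the left over the leftmost cell. I judged its lean acceptable by eye and did not measure it against the 0.55 rad limit.
- **Detection disagreement:** the network's last spatula search also returned a second region near the rail and caddy, at a score close to the real one (0.71 against 0.72). I took that as a false report.

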